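# Slide the locked painting carriage up to the drying fan

## Task

The blue puppet foot on the sliding carriage has just been painted: press the red lock button down and, keeping it down, push the carriage along its rail until it rests against the black stop in front of the fan. Then let the button spring back up so that the carriage is locked there. Do not touch the foot, which must ride along in its cradle, and leave the things lying round the jig where they are.

Things in the scene. Friction and masses are not known exactly. Their poses are not given: they have to be found in the camera images.
- button_top (a point): Centre of the top face of the red lock button on the carriage: a cap 38 mm (x) by 30 mm (y), its top 70 mm above the table when up; it goes straight down 8 mm. Axes as the jig's: z up, y along the rail. The carriage slides towards -y to reach the stop. The black housing round the cap, 91 mm (x, mostly on the -x side) by 40 mm, ends 60 mm above the table, lower than the pressed cap.
- push_plate (a point): Middle of the button-side (+y) face of the push plate, 80 mm above the table: an upright aluminium sheet on the carriage, 72 mm wide (x), 4 mm thick, black rubber edge on top 103 mm above the table. It stands 20 mm on the -y side of the button's centre, between button and foot; a finger on the button can push the carriage against it. The other sides of the button are open. Axes as the jig's.
- lock_button (a joint): How far the lock button is pressed, in m: 0 up, 0.008 right down. Its tooth stands in a notch of the lock bar (one every 10 mm, 1.5 mm play either way) and holds the carriage while this is below 0.004; above, the carriage is free. Let up between notches, it stays about 0.004 down and catches in the next notch. The spring takes 2 N to start and 7 N right down, and lifts the button by itself.
- carriage (a joint): How far the carriage has slid along its rail towards the stop from where it started, in m: 0 at the start, growing towards the stop. With the lock free it slides under about 2 N; it stays where it is left.
- stage_front (a point): Middle of the front edge (the edge towards the stop) of the carriage's aluminium stage plate, 130 mm square and 6 mm thick, 45 mm above the table; 107 mm on the -y side of the button's centre. Axes as the jig's.
- stop_face (a point): Centre of the face of the rubber bumper, 18 mm across, on the black stop block clamped on the rail, 45 mm above the table. The stop block is 46 mm wide with a brass knob on top, 71 mm above the table. Axes as the jig's. The carriage is home when stage_front meets this point, and there (within 1.5 mm) the lock tooth finds a notch. The stop's place along the rail varies.
- jig: The plywood base board, 110 mm (x) by 420 mm (y, from -200 to +220 mm), 12 mm thick, fixed to the table; the aluminium rail runs along its y axis, the toothed steel lock bar on its -x side. At y = -180 mm stands a black fan, 130 mm wide, 30 mm thick, its top 142 mm above the table. Origin: on the table, under the rail. z up.
- cradle (a point): Middle of the cradle on the carriage at the height on which the foot rests, 56 mm above the table: two notched wooden bars, 72 mm apart, across which the foot lies. It is 68 mm on the -y side of the button's centre. Axes as the jig's.
- foot: The blue puppet foot, freshly painted, 126 mm long (its y axis, lying across the rail), 44 mm wide, 32 mm high, loose in the cradle. Origin: centre of its underside. Its top is 88 mm above the table.
- tube_green: Green paint tube, 31x110x27 mm, lying behind the jig. Origin: centre of its underside. Leave alone.
- pot_white: Pot of white paint, 108 mm across, 56 mm high, at the back left corner. Origin: centre of its underside. Leave alone.
- limb_bare: Bare wooden puppet limb, 31x141x26 mm, lying behind the jig. Origin: centre of its underside. Leave alone.
- phone: Black phone, 156x78x12 mm, lying at the left edge. Origin: centre of its underside. Leave alone.

How it is judged:
On the way, in this order (a step that is already met when the one before it is completed fails the run):
1. the lock button is pressed down before the carriage moves (value of joint lock_button above 0.004 m and value of joint carriage below 0.01 m), for 0.05 s.
2. the carriage is home against the stop with the button still down (y of stage_front in the frame of stop_face below 0.002 m and value of joint lock_button above 0.003 m), for 0.05 s.
At the end, for the whole second after the job is handed in: The carriage's front edge is within 3 mm of the stop's bumper, at rest; the lock button is up again (less than 1.5 mm down), its tooth in the notch; the foot lies at rest in the cradle, within 12 mm (along it) and 8 mm (across it) of its middle (y of stage_front in the frame of stop_face below 0.003 m and value of joint lock_button below 0.0015 m and velocity of joint carriage between -0.005 and 0.005 m/s and linear speed of foot below 0.02 m/s and x of foot in the frame of cradle between -0.012 and 0.012 m and y of foot in the frame of cradle between -0.008 and 0.008 m and z of foot in the frame of cradle between -0.004 and 0.006 m); the robot touches nothing.
It fails at once if the robot touches the freshly painted foot (contact force between any of the arm, the fingers and foot above 0.2 N).
It fails at once if the foot is lifted out of its cradle (z of foot in the frame of cradle above 0.015 m).
It fails at once if the lock button is let up on the way, before the carriage has reached the stop (value of joint carriage above 0.015 m and y of stage_front in the frame of stop_face above 0.006 m and value of joint lock_button below 0.002 m).
It fails at once if the green tube, the bare limb, the pot or the phone is moved by more than 12 mm (distance of any of tube_green, pot_white, limb_bare, phone from where it was at the start of the episode above 0.012 m).
It also fails if it takes over 38 s, if anything falls off the work surface, if the arm or the gripper's body presses on something with over 40 N, if the wrist force passes 120 N, or if a joint passes its speed limit or range.

## Robot

A 7-joint arm with a two-finger parallel gripper is mounted at the origin on the work surface; the furniture and walls round the work are solid. World frame = base frame: x ahead of the robot, y to its left, z up, the work surface at z = 0. Lengths are in m, angles in rad, forces in N, time in s.
With the tool pointing down it reaches from about 0.425 to 0.875 m from the base axis. Payload 4.7 kg.
Tool frame: the origin (TCP) lies midway between the tips of the shut fingers; the grasp point (between the pads) lies ctrl.grasp_offset behind it (ctrl.grasp_offset is the distance from the TCP to the grasp point, in m); z points along the fingers, y is the line along which they close (so a half turn about z gives the same grasp; the last joint's range is limited). The gripper opens to 87 mm and grips with 3 to 60 N. Pads are 19 mm wide; open, the fingers measure 117 mm over their backs; the gripper's body (75 mm by 190 mm) begins 51 mm behind the grasp point.
Start: joints at [1.283, 0.321, -0.07, 1.45, 0.023, 1.371, -0.057], TCP at [0.193, -0.621, 0.223] pointing down, gripper open.
Joint ranges: [-2.86, 2.86], [-0.3, 2.09], [-1.38, 1.24], [0.06, 2.45], [-1.56, 4.7], [0.09, 2.05], [-2.69, 2.69]. Speed limits (rad/s): [2.57, 2.57, 3.14, 3.14, 3.14, 3.14, 3.14].

## Interface

Orientations are given as a rotation vector (axis times angle).
In Python, from bench import ctrl gives the robot as it stands. The module is installed in compiled form; this text tells all that it offers.
- The arm moves only by the tool jog_arm, never from a script. Its argument "moves" is one flat list of numbers, 7 for each row, row after row: the shift along the tool's x, y, z in units of 30 cm (1.0 is 30 cm), then the turn, a rotation vector about the tool's x, y, z in units of 60 degrees (1.0 is 60 degrees), then the gripper's target within -1 to 1 (fully open at 1, half-way at 0, shut at -1). In form: [x, y, z, wx, wy, wz, fingers, x, y, z, wx, wy, wz, fingers, ...]. A call has exactly 8 rows; each row is the pose to reach, as a shift and turn from the pose commanded when the call began, along the tool's axes at that moment; what a row does not reach only later rows make up. A row lasts 1/8 s, in which the tool goes at most 62.5 mm and 10.7 degrees, less where a joint would pass 70% of its speed; a pose out of reach is approached as far as the arm can. A call with a number of a shift or a turn outside -1 to 1 is refused whole. A call with a gripper value outside its range is refused whole. The fingers move at their own pace and stop on an object; "newtons" is the grip in N (left out, the last holds). Time passes only in rows, so rows that repeat a pose let the fingers close, or fill a call up. It gives the time, the measured TCP pose, the force, the opening and the grip force at its end, in the units of the state.
- ctrl.get_state(): the state, without advancing time (a new reading comes with each control period).
- ctrl.get_image(name): name is "side" or "top" or "wrist"; returns a dict with "pixels" (420x560x3 uint8, red, green, blue), "fx", "fy", "cx", "cy" (pixels), "xyz" and "rotation" of the camera in the world; the wrist camera has in their place "tool_from_camera" (4x4, takes a point from camera to tool coordinates, whose origin is the TCP and whose axes are the flange's). Camera axes: x right, y up, looking along -z (the intrinsics and any distortion apply to the point x, -y, -z); pixel columns grow to the right and rows downward; lengths in m; the calibration is good to about 2 mm. A picture is of the moment at which its call begins: read the wrist's pose just before it. There is no depth.
- ctrl.close_job(): hands the job in; it is judged then, once.
The state is a dict: "time": time; "joint_positions": joint angles; "qd": joint speeds; "joint_torque": joint torques, N m; "position": TCP position; "tool_rot": TCP orientation; "ft_force": force on the tool from outside, world axes, zero at the start; "torque": the same for the moment, N m; "grip_width": opening from 0.0 (shut) to 1.0 (fully open); "grip_force": force on a finger pad.
Only numpy, scipy, OpenCV 4.12 (cv2) and the standard library are available. Lean on these libraries where they do the work, as an engineer would, in place of code of your own. Each camera call takes 0.05 s, during which the arm holds its last target. There are 200 camera calls.

## Working session

There is one attempt and no reset: what is moved stays moved. The work goes in short steps, Python scripts to look and compute and a tool call to move; the robot and the scene stay as the last step left them, time stands still between calls to the robot, and variables do not carry over. Pictures are saved under pics/ and viewed, at most 10 in all, crops included, and the job is handed in when it is done.

Besides the shell and the picture viewer there is one more tool, called after ">>>" by a JSON object that holds its "api" and its "payload", one argument or row to a line. jog_arm: Moves the arm, as the interface text tells. Its arguments: {"type":"object","properties":{"moves":{"type":"array"},"newtons":{"type":"number"}},"required":["moves"]}

```bash
mkdir -p pics; python3 - <<'E'
from bench import ctrl
import cv2,pickle
s=ctrl.get_state();print(s['time'],s['position'],s['tool_rot'],s['grip_width'],ctrl.grasp_offset)
d={}
for n in('side','top'):
    i=ctrl.get_image(n);d[n]=i;cv2.imwrite(f'pics/{n}0.png',cv2.cvtColor(i['pixels'],cv2.COLOR_RGB2BGR))
    print(n,{k:v for k,v in i.items() if k!='pixels'})
pickle.dump(d,open('d.pkl','wb'))
E
```

```text
0.0 [ 0.1929548  -0.62012586  0.22147462] [-3.10404835e+00 -4.72023292e-01  6.54587432e-04] 0.9995272925326169 0.0187
side {'fx': 458.78884191434713, 'fy': 458.78884191434713, 'cx': 279.2040274133002, 'cy': 204.82786511558498, 'xyz': array([0.24159486, 0.89106426, 0.59488654]), 'rotation': array([ 0.15515003, -1.41613596, -2.52876586])}
top {'fx': 501.4060434573929, 'fy': 501.4060434573929, 'cx': 277.5479770207301, 'cy': 207.32959580471467, 'xyz': array([0.34247244, 0.08088071, 1.11855035]), 'rotation': array([ 0.0916109 , -0.07222781, -1.54056214])}
```

View pics/top0.png

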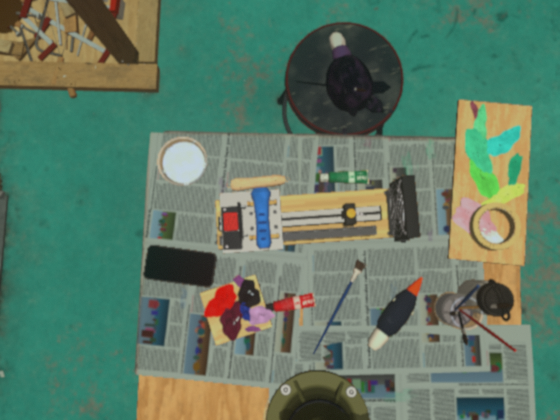

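View pics/side0.png

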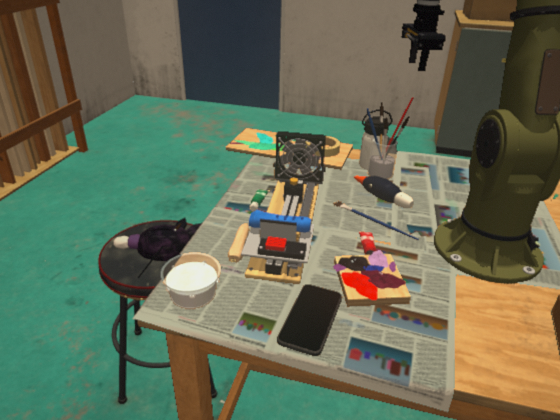

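The top view shows the carriage at the left (red button about (231,222), foot (262,217)), the stop's knob at (349,213) and the fan at (403,208). In the side view the button is at (276,243).

```bash
cat > h.py <<'E'
import numpy as np,cv2
from scipy.spatial.transform import Rotation as R
def ray(i,u,v,z,T=None):
    if T is None: Rm=R.from_rotvec(i['rotation']).as_matrix();o=np.array(i['xyz'])
    else: Rm=T[:3,:3];o=T[:3,3]
    d=Rm@np.array([(u-i['cx'])/i['fx'],-(v-i['cy'])/i['fy'],-1])
    return o+d*(z-o[2])/d[2]
def proj(i,p):
    q=R.from_rotvec(i['rotation']).as_matrix().T@(np.array(p)-i['xyz'])
    return i['cx']-i['fx']*q[0]/q[2], i['cy']+i['fy']*q[1]/q[2]
def red(i,u0,u1,v0,v1):
    h=cv2.cvtColor(i['pixels'],cv2.COLOR_RGB2HSV)
    m=((h[...,0]<8)|(h[...,0]>172))&(h[...,1]>150)&(h[...,2]>90)
    k=np.zeros_like(m);k[v0:v1,u0:u1]=1;m&=k
    v,u=np.nonzero(m);return u.mean(),v.mean(),len(u),u.min(),u.max(),v.min(),v.max()
E
python3 - <<'E'
import pickle,cv2
from h import *
d=pickle.load(open('d.pkl','rb'))
t=d['top'];r=red(t,215,250,200,245);print(r,ray(t,r[0],r[1],.07))
s=d['side'];r=red(s,255,295,230,255);print(r,ray(s,r[0],r[1],.07))
c=lambda i,x,y,w,h,k,n:cv2.imwrite(n,cv2.cvtColor(cv2.resize(i['pixels'][y:y+h,x:x+w],None,fx=k,fy=k,interpolation=cv2.INTER_CUBIC),cv2.COLOR_RGB2BGR))
c(t,205,165,220,95,3.6,'pics/topc.png')
for u,v in((388,191),(388,239),(217,205),(219,252),(349,213)):print(u,v,ray(t,u,v,.012 if u!=349 else .071))
E
```

```text
(np.float64(230.19844357976655), np.float64(220.95719844357976), 257, np.int64(223), np.int64(237), np.int64(212), np.int64(230)) [0.4209394  0.19401319 0.07      ]
(np.float64(275.35769230769233), np.float64(243.15769230769232), 260, np.int64(265), np.int64(286), np.int64(236), np.int64(250)) [0.41988439 0.20332457 0.07      ]
388 191 [ 0.50192616 -0.14791221  0.012     ]
388 239 [ 0.3953886  -0.14857769  0.012     ]
217 205 [0.45999121 0.23102679 0.012     ]
219 252 [0.35610872 0.22225812 0.012     ]
349 213 [ 0.44464552 -0.05451675  0.071     ]
```

View pics/topc.png

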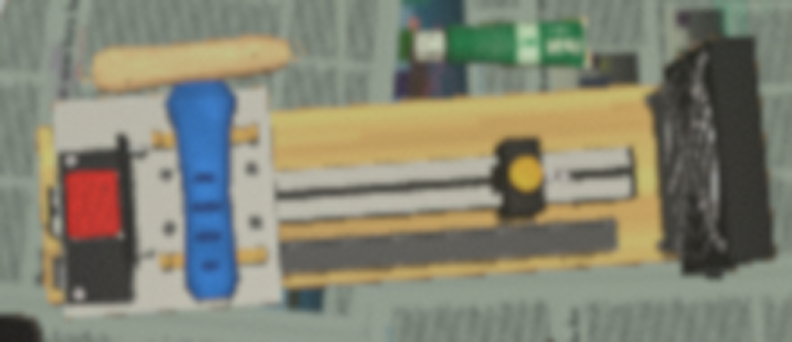

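The crop shows the rail from (280,193) to (632,172), the stop block's left face at about (497,178), with the bumper on it at about (493,178), and the stage front edge from (268,88) to (283,300). The plate's black edge is at x≈125.

```bash
cat >> h.py <<'E'
def plan(s,p,yaw):
    "tool-frame shift (30 cm units) and turn (60 deg units) to tool-down pose p, tool x at yaw"
    M=R.from_rotvec(s['tool_rot'])
    G=R.from_matrix(np.array([[np.cos(yaw),np.sin(yaw),0],[np.sin(yaw),-np.cos(yaw),0],[0,0,-1]]))
    return np.round(M.inv().apply(np.array(p)-s['position'])/.3,3),np.round((M.inv()*G).as_rotvec()/(np.pi/3),3)
E
python3 - <<'E'
import pickle
from h import *
from bench import ctrl
t=pickle.load(open('d.pkl','rb'))['top']
c=lambda u,v,z:ray(t,205+u/3.6,165+v/3.6,z)
for n,a,b,z in(('rail',(280,193),(632,172),.03),('board edge',(275,112),(650,88),.012),('bar',(284,257),(616,234),.03)):
    A,B=c(*a,z),c(*b,z);d=A-B;print(n,A,B,'rail +y yaw',np.arctan2(d[1],d[0]))
print('bumper',c(493,178,.045),'front',c(268,88,.045),c(283,300,.045),'button',c(92,204,.07),'plate top',c(125,140,.103),c(132,297,.103),'knob',c(525,173,.071))
s=ctrl.get_state()
print(plan(s,[.43,-.38,.25],.75))
E
```

```text
rail [0.43230743 0.08394816 0.03      ] [ 0.45106522 -0.12833622  0.03      ] rail +y yaw 1.6589290448501475
board edge [0.48388923 0.08850028 0.012     ] [ 0.50526455 -0.14247289  0.012     ] rail +y yaw 1.663078104441019
bar [0.39369924 0.08044919 0.03      ] [ 0.41328346 -0.11901716  0.03      ] rail +y yaw 1.6686657324115606
bumper [ 0.44364013 -0.04280365  0.045     ] front [0.49406981 0.09288645 0.045     ] [0.36750681 0.08033624 0.045     ] button [0.41946883 0.19320476 0.07      ] plate top [0.45390721 0.17237847 0.103     ] [0.36537488 0.16515115 0.103     ] knob [ 0.44463688 -0.05835205  0.071     ]
(array([ 0.992, -0.53 , -0.094]), array([-0.002, -0.   , -0.428]))
```

>>> {"api": "jog_arm", "payload": {
  "moves": [0.15, -0.07, -0.05, 0, 0, -0.06, -1, 0.3, -0.15, -0.1, 0, 0, -0.12, -1, 0.45, -0.23, -0.1, 0, 0, -0.18, -1, 0.6, -0.3, -0.1, 0, 0, -0.25, -1, 0.75, -0.38, -0.1, 0, 0, -0.31, -1, 0.88, -0.46, -0.1, 0, 0, -0.37, -1, 0.99, -0.53, -0.1, 0, 0, -0.43, -1, 0.99, -0.53, -0.1, 0, 0, -0.43, -1],
  "newtons": 20
}}

```text
time: 1.1
position: [0.4323, -0.3766, 0.2523]
tool_rot: [-2.917, -1.164, -0.002]
ft_force: [-0.2, -0.5, 0.2]
grip_width: 0.177
grip_force: 0.0
```

```bash
python3 - <<'E'
from h import *
from bench import ctrl
s=ctrl.get_state();print(s['time'],s['position'],plan(s,[.48,-.1,.25],1.2))
E
```

```text
1.1 [ 0.4323155  -0.37656891  0.25233257] (array([ 0.75 , -0.559,  0.009]), array([-0.   , -0.002, -0.421]))
```

>>> {"api": "jog_arm", "payload": {
  "moves": [0.12, -0.09, 0, 0, 0, -0.07, -1, 0.25, -0.19, 0, 0, 0, -0.14, -1, 0.37, -0.28, 0, 0, 0, -0.21, -1, 0.5, -0.37, 0, 0, 0, -0.28, -1, 0.62, -0.47, 0, 0, 0, -0.35, -1, 0.75, -0.56, 0, 0, 0, -0.42, -1, 0.75, -0.56, 0, 0, 0, -0.42, -1, 0.75, -0.56, 0, 0, 0, -0.42, -1]
}}

```text
time: 2.1
position: [0.4786, -0.1058, 0.2523]
tool_rot: [2.602, 1.76, -0.002]
ft_force: [-0.1, -0.1, 0.6]
grip_width: 0.009
grip_force: 0.0
```

```bash
python3 - <<'E'
from h import *
from bench import ctrl
s=ctrl.get_state();print(s['time'],s['position'],plan(s,[.4195,.198,.2],1.664))
E
```

```text
2.1 [ 0.47859973 -0.10575719  0.25232709] (array([ 0.867, -0.559,  0.174]), array([-0.   ,  0.001, -0.453]))
```

>>> {"api": "jog_arm", "payload": {
  "moves": [0.14, -0.09, 0, 0, 0, -0.07, -1, 0.29, -0.19, 0, 0, 0, -0.15, -1, 0.43, -0.28, 0, 0, 0, -0.22, -1, 0.58, -0.37, 0.03, 0, 0, -0.3, -1, 0.72, -0.47, 0.08, 0, 0, -0.38, -1, 0.867, -0.559, 0.13, 0, 0, -0.453, -1, 0.867, -0.559, 0.174, 0, 0, -0.453, -1, 0.867, -0.559, 0.174, 0, 0, -0.453, -1]
}}

```text
time: 3.1
position: [0.4195, 0.1971, 0.1993]
tool_rot: [-2.116, -2.321, 0.004]
ft_force: [0.7, -0.2, -0.1]
grip_width: 0.009
grip_force: 0.0
```

```bash
python3 - <<'E'
from h import *
from bench import ctrl
import cv2
s=ctrl.get_state();print(s['time'],s['position'],s['tool_rot'],s['ft_force'],plan(s,[.4195,.196,.085],1.664))
i=ctrl.get_image('wrist')
T=np.eye(4);T[:3,:3]=R.from_rotvec(s['tool_rot']).as_matrix();T[:3,3]=s['position'];T=T@i['tool_from_camera']
print(T)
r=red(i,0,560,0,420);print(r,ray(i,r[0],r[1],.07,T))
import pickle;pickle.dump((i,T),open('w.pkl','wb'))
cv2.imwrite('pics/w1.png',cv2.cvtColor(i['pixels'],cv2.COLOR_RGB2BGR))
E
```

```text
3.1 [0.41953887 0.19711748 0.19926097] [-2.11611609 -2.32073905  0.00378813] [ 0.7108162  -0.20317466 -0.0612086 ] (array([-0.003,  0.   ,  0.381]), array([-0.002,  0.001, -0.001]))
[[ 0.99564797 -0.09013853 -0.02366772  0.41248083]
 [ 0.09317568  0.95778556  0.27196526  0.27195446]
 [-0.00184595 -0.27298692  0.96201597  0.36123411]
 [ 0.          0.          0.          1.        ]]
(np.float64(165.92932703128517), np.float64(182.10465901417962), 4443, np.int64(89), np.int64(302), np.int64(121), np.int64(312)) [0.31261852 0.20473738 0.07      ]
```

View pics/w1.png

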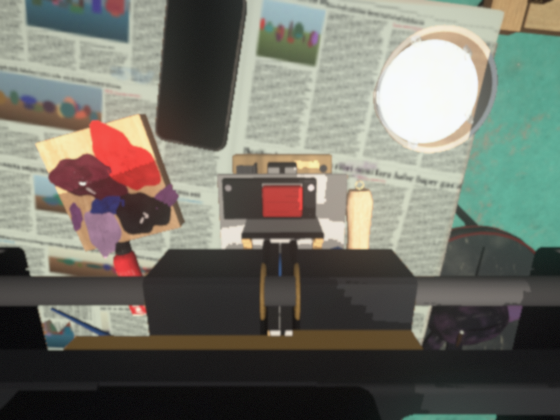

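The wrist view shows the red cap at about (282,200) in its black housing, with the push plate just below it at rows 218-238. The shut fingers come in below that, at column 281.

```bash
python3 - <<'E'
from h import *
import pickle
i,T=pickle.load(open('w.pkl','rb'))
r=red(i,245,320,170,235);print(r)
print('c',ray(i,r[0],r[1],.07,T),'top edge',ray(i,r[0],r[5],.07,T),'bot',ray(i,r[0],r[6],.07,T),'L',ray(i,r[3],r[1],.07,T),'R',ray(i,r[4],r[1],.07,T))
print('plate top edges',ray(i,282,219,.103,T),ray(i,282,237,.08,T))
p=np.linalg.inv(T)@[.4195,.1971,.1993,1];print('tip px',i['cx']-i['fx']*p[0]/p[2],i['cy']+i['fy']*p[1]/p[2])
E
```

```text
(np.float64(282.3215189873418), np.float64(201.41012658227848), 1185, np.int64(262), np.int64(302), np.int64(187), np.int64(216))
c [0.42157081 0.19645275 0.07      ] top edge [0.42025101 0.21021209 0.07      ] bot [0.42294165 0.18216115 0.07      ] L [0.40254816 0.19466331 0.07      ] R [0.43998712 0.19818516 0.07      ]
plate top edges [0.42173917 0.18966347 0.103     ] [0.42424954 0.16470853 0.08      ]
tip px 280.17392195698585 259.2399540514263
```

>>> {"api": "jog_arm", "payload": {
  "moves": [0.003, 0.004, 0.06, 0, 0, 0, -1, 0.003, 0.004, 0.14, 0, 0, 0, -1, 0.003, 0.004, 0.22, 0, 0, 0, -1, 0.003, 0.004, 0.3, 0, 0, 0, -1, 0.003, 0.004, 0.36, 0, 0, 0, -1, 0.003, 0.004, 0.4, 0, 0, 0, -1, 0.003, 0.004, 0.4, 0, 0, 0, -1, 0.003, 0.004, 0.4, 0, 0, 0, -1]
}}

```text
time: 4.15
position: [0.4211, 0.2008, 0.0809]
tool_rot: [2.112, 2.324, 0.002]
ft_force: [-0.0, 0.2, -0.3]
grip_width: 0.009
grip_force: 0.0
```

```bash
python3 - <<'E'
from h import *
from bench import ctrl
s=ctrl.get_state();print(s['time'],s['position'],s['ft_force'],plan(s,[.4203,.198,.0635],1.664))
i=ctrl.get_image('side');cv2.imwrite('pics/s2.png',cv2.cvtColor(cv2.resize(i['pixels'][150:300,190:370],None,fx=4,fy=4),cv2.COLOR_RGB2BGR))
E
```

```text
4.15 [0.42111987 0.20081621 0.08091   ] [-0.03785858  0.17672303 -0.27332253] (array([-0.009, -0.004,  0.058]), array([ 0.001, -0.   ,  0.002]))
```

View pics/s2.png

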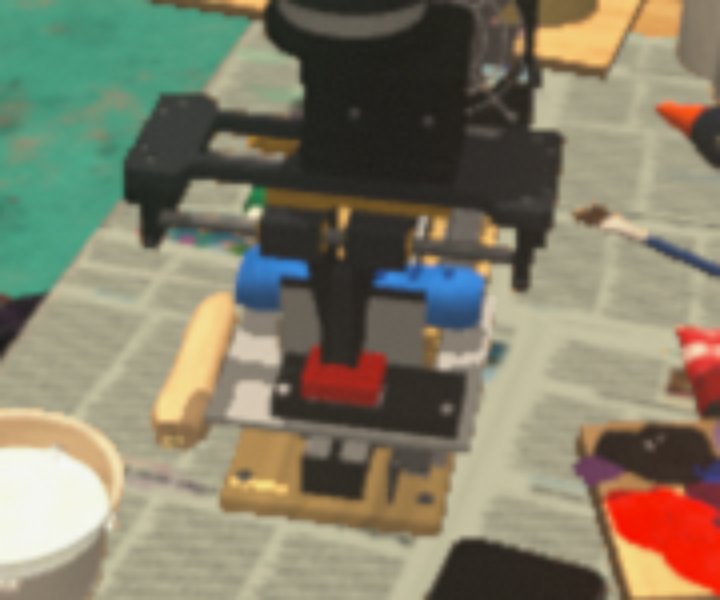

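The side crop shows the shut fingers hanging just above the red cap (345,370), in front of the plate and clear of the foot. Now press.

>>> {"api": "jog_arm", "payload": {
  "moves": [-0.007, 0, 0.01, 0, 0, 0, -1, -0.007, 0, 0.02, 0, 0, 0, -1, -0.007, 0, 0.03, 0, 0, 0, -1, -0.007, 0, 0.038, 0, 0, 0, -1, -0.007, 0, 0.046, 0, 0, 0, -1, -0.007, 0, 0.054, 0, 0, 0, -1, -0.007, 0, 0.058, 0, 0, 0, -1, -0.007, 0, 0.058, 0, 0, 0, -1]
}}

```text
time: 5.2
position: [0.4208, 0.1984, 0.0631]
tool_rot: [2.113, 2.325, -0.001]
ft_force: [-2.6, -1.1, 6.1]
grip_width: 0.009
grip_force: 3.2
```

>>> {"api": "jog_arm", "payload": {
  "moves": [-0.008, 0, 0.002, 0, 0, 0, -1, -0.018, 0, 0.002, 0, 0, 0, -1, -0.03, 0, 0.002, 0, 0, 0, -1, -0.045, 0, 0.002, 0, 0, 0, -1, -0.062, 0, 0.002, 0, 0, 0, -1, -0.08, 0, 0.002, 0, 0, 0, -1, -0.1, 0, 0.002, 0, 0, 0, -1, -0.12, 0, 0.002, 0, 0, 0, -1]
}}

```text
time: 6.2
position: [0.4241, 0.1637, 0.0628]
tool_rot: [-2.112, -2.325, -0.002]
ft_force: [-2.1, 1.6, 6.4]
grip_width: 0.005
grip_force: 3.3
```

```bash
python3 - <<'E'
from h import *
from bench import ctrl
s=ctrl.get_state();print(s['time'],s['position'],s['ft_force'])
for n in('side','top'):
    i=ctrl.get_image(n);x=(slice(150,300),slice(190,370)) if n=='side' else (slice(165,265),slice(205,405))
    cv2.imwrite(f'pics/{n}3.png',cv2.cvtColor(cv2.resize(i['pixels'][x],None,fx=4,fy=4),cv2.COLOR_RGB2BGR))
E
```

```text
6.2 [0.42412464 0.1636953  0.06276467] [-2.12293934  1.56392706  6.3902707 ]
```

View pics/side3.png

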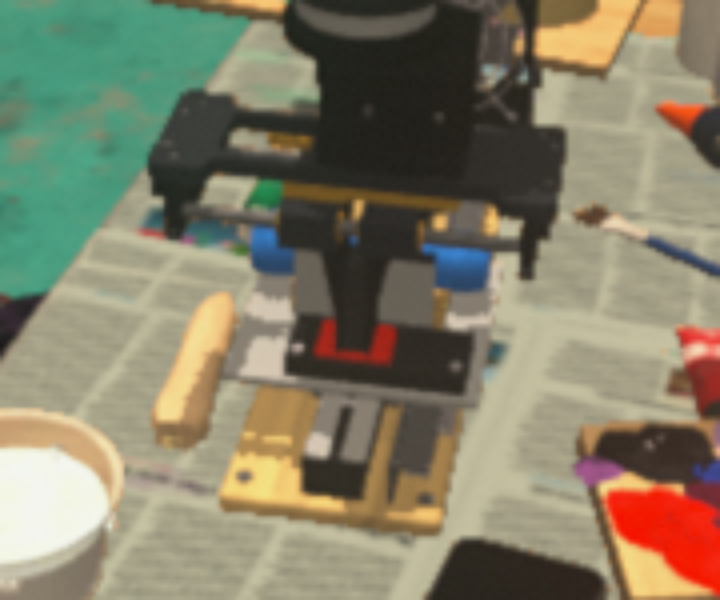

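The carriage rides along with the cap down and the foot in place. I continue.

>>> {"api": "jog_arm", "payload": {
  "moves": [-0.025, 0, 0, 0, 0, 0, -1, -0.055, 0, 0, 0, 0, 0, -1, -0.09, 0, 0, 0, 0, 0, -1, -0.125, 0, 0, 0, 0, 0, -1, -0.16, 0, 0, 0, 0, 0, -1, -0.195, 0, 0, 0, 0, 0, -1, -0.225, 0, 0, 0, 0, 0, -1, -0.24, 0, 0, 0, 0, 0, -1]
}}

```text
time: 7.3
position: [0.4312, 0.0913, 0.0627]
tool_rot: [-2.113, -2.324, -0.001]
ft_force: [-2.6, 1.4, 6.8]
grip_width: 0.007
grip_force: 3.3
```

```bash
python3 - <<'E'
from h import *
from bench import ctrl
s=ctrl.get_state();print(s['time'],s['position'],s['ft_force'],plan(s,[.432,.065,.0625],1.664))
E
```

```text
7.3 [0.4311848  0.09127364 0.06270949] [-2.55040997  1.38989409  6.78187382] (array([-0.087, -0.006,  0.001]), array([ 0.   , -0.001,  0.002]))
```

>>> {"api": "jog_arm", "payload": {
  "moves": [-0.01, -0.002, 0, 0, 0, 0, -1, -0.02, -0.004, 0, 0, 0, 0, -1, -0.03, -0.006, 0, 0, 0, 0, -1, -0.04, -0.006, 0, 0, 0, 0, -1, -0.05, -0.006, 0, 0, 0, 0, -1, -0.06, -0.006, 0, 0, 0, 0, -1, -0.07, -0.006, 0, 0, 0, 0, -1, -0.075, -0.006, 0, 0, 0, 0, -1]
}}

```text
time: 8.3
position: [0.4332, 0.0693, 0.0634]
tool_rot: [2.111, 2.324, 0.005]
ft_force: [0.6, 2.1, 6.2]
grip_width: 0.007
grip_force: 3.1
```

>>> {"api": "jog_arm", "payload": {
  "moves": [-0.005, 0, 0, 0, 0, 0, -1, -0.01, 0, 0, 0, 0, 0, -1, -0.015, 0, 0, 0, 0, 0, -1, -0.02, 0, 0, 0, 0, 0, -1, -0.025, 0, 0, 0, 0, 0, -1, -0.03, 0, 0, 0, 0, 0, -1, -0.03, 0, 0, 0, 0, 0, -1, -0.03, 0, 0, 0, 0, 0, -1]
}}

```text
time: 9.3
position: [0.4336, 0.0616, 0.0632]
tool_rot: [2.112, 2.326, 0.006]
ft_force: [-0.2, 3.8, 6.6]
grip_width: 0.002
grip_force: 3.2
```

>>> {"api": "jog_arm", "payload": {
  "moves": [-0.005, 0, 0, 0, 0, 0, -1, -0.01, 0, 0, 0, 0, 0, -1, -0.014, 0, 0, 0, 0, 0, -1, -0.018, 0, 0, 0, 0, 0, -1, -0.022, 0, 0, 0, 0, 0, -1, -0.026, 0, 0, 0, 0, 0, -1, -0.026, 0, 0, 0, 0, 0, -1, -0.026, 0, 0, 0, 0, 0, -1]
}}

```text
time: 10.3
position: [0.4339, 0.0578, 0.0632]
tool_rot: [-2.107, -2.326, -0.011]
ft_force: [-1.1, 12.9, 7.2]
grip_width: 0.003
grip_force: 7.5
```

```bash
python3 - <<'E'
from h import *
from bench import ctrl
s=ctrl.get_state();print(s['time'],s['position'],s['ft_force'])
n=[]
for n in('side','top'):
    i=ctrl.get_image(n);x=(slice(130,270),slice(200,380)) if n=='side' else (slice(165,265),slice(225,425))
    cv2.imwrite(f'pics/{n}4.png',cv2.cvtColor(cv2.resize(i['pixels'][x],None,fx=4,fy=4),cv2.COLOR_RGB2BGR))
E
```

```text
10.3 [0.43392364 0.0577569  0.06324327] [-1.06664252 12.87335108  7.17175518]
```

View pics/top4.png

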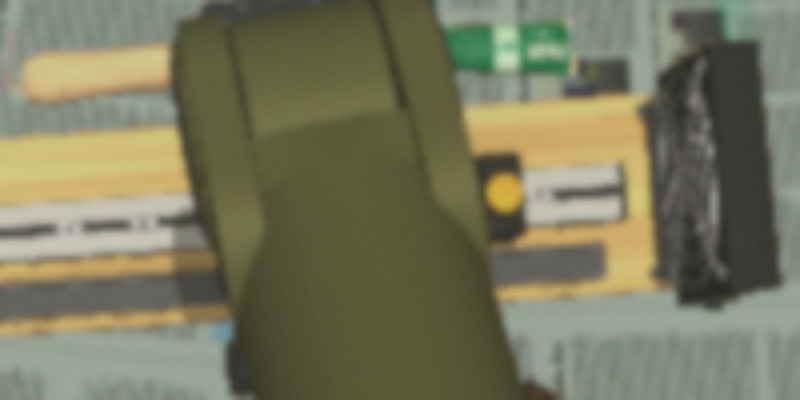

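The arm hides the carriage; the stop's knob is at (505,193). The force has risen to 13 N at the place expected for the stop, so the finger is on the plate and the carriage is home. I ease the push slightly, lift so that the button locks, then back off and go up.

>>> {"api": "jog_arm", "payload": {
  "moves": [0.003, 0, 0, 0, 0, 0, -1, 0.004, 0, -0.01, 0, 0, 0, -1, 0.004, 0, -0.025, 0, 0, 0, -1, 0.004, 0, -0.04, 0, 0, 0, -1, 0.015, 0, -0.05, 0, 0, 0, -1, 0.03, 0, -0.06, 0, 0, 0, -1, 0.03, 0, -0.12, 0, 0, 0, -1, 0.03, 0, -0.2, 0, 0, 0, -1]
}}

```text
time: 11.4
position: [0.4318, 0.0603, 0.1225]
tool_rot: [-2.113, -2.324, 0.001]
ft_force: [-0.1, -0.7, -0.4]
grip_width: 0.005
grip_force: 0.0
```

>>> {"api": "jog_arm", "payload": {
  "moves": [0.1, 0, -0.15, 0, 0, 0, -1, 0.25, 0, -0.25, 0, 0, 0, -1, 0.4, 0, -0.3, 0, 0, 0, -1, 0.55, 0, -0.3, 0, 0, 0, -1, 0.7, 0, -0.3, 0, 0, 0, -1, 0.85, 0, -0.3, 0, 0, 0, -1, 0.95, 0, -0.3, 0, 0, 0, -1, 0.95, 0, -0.3, 0, 0, 0, -1]
}}

```text
time: 12.4
position: [0.4039, 0.3466, 0.2123]
tool_rot: [-2.106, -2.328, -0.001]
ft_force: [-0.5, 0.1, -0.1]
grip_width: 0.008
grip_force: 0.0
```

```bash
python3 - <<'E'
from h import *
from bench import ctrl
s=ctrl.get_state();print(s['time'],s['position'],s['ft_force'])
i=ctrl.get_image('top')
a=i['pixels'][165:265,215:415];b=ctrl.get_image('side')['pixels'][140:240,220:380]
v=np.vstack([cv2.resize(a,(600,300),interpolation=cv2.INTER_CUBIC),cv2.resize(b,(480,300),interpolation=cv2.INTER_CUBIC)[:, :480].copy() if 0 else cv2.copyMakeBorder(cv2.resize(b,(480,300),interpolation=cv2.INTER_CUBIC),0,0,0,120,cv2.BORDER_CONSTANT)])
cv2.imwrite('pics/end.png',cv2.cvtColor(v,cv2.COLOR_RGB2BGR))
r=red(i,220,300,200,235);print(r,ray(i,r[0],r[1],.07))
E
```

```text
12.4 [0.4038682  0.34663713 0.21228336] [-0.45835468  0.09814486 -0.10705311]
(np.float64(292.0846153846154), np.float64(216.57692307692307), 260, np.int64(285), np.int64(299), np.int64(208), np.int64(226)) [0.43383973 0.06443764 0.07      ]
```

View pics/end.png

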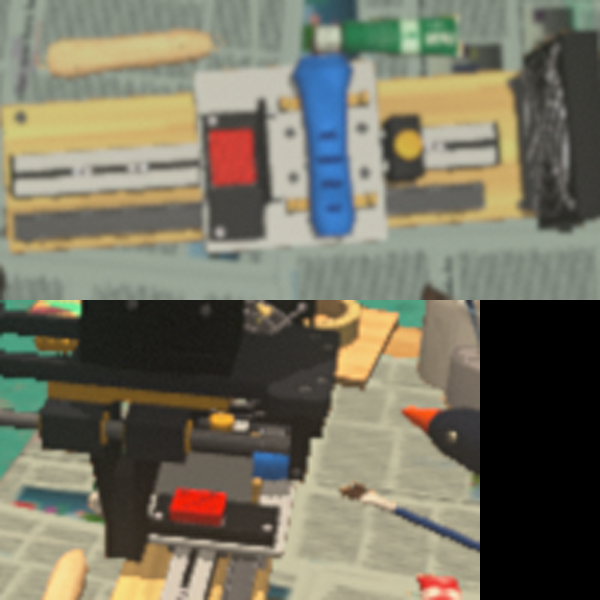

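The carriage sits against the stop block (stage edge and block meet at about (385,150)), the foot is centred in its cradle, and the button is up. Measured travel is 130 mm, which is a whole number of notches.

```bash
python3 -c "
from bench import ctrl
print(ctrl.close_job())"
```

```text
the job is handed in; nothing more can be done
None
```

The job is handed in; the judge's result was not shown. In the last pictures the carriage stood against the stop after 130 mm of travel, with the lock button up again and the foot, which the robot kept clear of, in its cradle.

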